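Slide the lacquered carvings onto the right runners

TASK

Pick up the drying board by its upright grip and slide it, kept level, onto an empty pair of runners in the cedar rack that leaves enough room above it for the carvings (mostly only one of the two does); push it gently all the way back, under the spring clip, until it is home against the stop, and let go. The lacquer is still wet, so the carvings must not touch anything, the board must never be tipped, jammed or pushed with more than about 10 N, and everything else stays where it is.

Things in the scene. Friction and masses are not known exactly. Their poses are not given: they have to be found in the camera images.
- handle (a point): Centre of the drying board's upright grip, a wooden fin 40 mm long (x), 12 mm thick (y), 37 mm tall on the end of the board's neck; 26 mm above the board's underside, 16 mm below the grip's top. Axes: x from the grip to the board's rear edge (which enters the rack first), y left, z up. The board weighs about 90 g and balances about 95 mm from here along +x.
- rear (a point): Middle of the drying board's rear edge, at its underside, 165 mm from the grip along +x; same axes. The board is a wooden plate 110 mm long, 120 mm wide (114 mm over the rearmost 12 mm), 5 mm thick, with a neck 30 mm wide and 75 mm long at its front that carries the grip.
- board: The whole drying board. Origin: centre of the plate's underside, 55 mm from the rear edge, 110 mm from the grip; axes as rear.
- carvings: Three boxwood carvings (rabbit, gourd, robed figure), each 30 mm across, fixed upright on pegs on the board; wet lacquer, nothing may touch them. Origin and axes as board. Tops 45 mm above the board's underside; they stand within x -27 to +27 mm, y -48 to +48 mm.
- rack: Open cedar drying rack fixed to the bench: four posts 190 mm tall, 165 mm wide over the posts, 130 mm deep, open at the front (-x), where boards go in. Origin: middle of its footprint on the bench; x back into the rack. Three pairs of runners (waxed ledges 8 mm thick with upright guides outside and a tie bar across the front) lie one above the other.
- pairA: Lowest pair of runners, empty, 35 mm above the bench. Origin: mid-length, half-way between the ledges, on the ledges' top face where a board lies; x straight back into the rack (the way a board slides in), y left, z up. Ledges: x -54 to +54 mm, |y| 50 to 62.5 mm. Guides: 125 mm apart, 12 mm above the ledges, flared from x -54 to -73 mm. Its headroom ends 10 mm below the middle pair's ledge tops.
- pairB: Middle pair, empty, screwed to the posts at any height (68 to 128 mm). Origin: mid-length, half-way between the ledges, on the ledges' top face where a board lies; x straight back into the rack (the way a board slides in), y left, z up. Ledges: x -54 to +54 mm, |y| 50 to 62.5 mm. Guides: 125 mm apart, 12 mm above the ledges, flared from x -54 to -73 mm. Its headroom ends 10 mm below top_runners.
- top_runners (a point): Middle of the top pair of runners at its ledges' top face, 161 mm above the bench; a flat sheet is stored on it.
- crossA: Cross-bar at the rear of the lowest pair, origin 62 mm behind the pair's middle. It carries that pair's stop with its clip: the stop's front face lies anywhere 13 to 41 mm ahead of this origin (21 to 49 mm behind the pair's middle); it is set for boards of any length and not measured, so feel for it.
- crossB: Cross-bar at the rear of the middle pair, origin 62 mm behind the pair's middle. It carries that pair's stop with its clip: the stop's front face lies anywhere 13 to 41 mm ahead of this origin (21 to 49 mm behind the pair's middle); it is set for boards of any length and not measured, so feel for it.
- clipA (a point): Middle of cross-bar A's rear face, marking the clip of the lowest pair: a steel leaf on the stop, on the middle line, 24 mm wide. Its upturned lip starts 17 mm ahead of the stop face, its nose presses on the board 2 mm ahead of it. Pushing the board under it takes about 2 to 5 N over the last centimetre; the stop itself is solid. Only a board home at the stop (within 2 mm) gets its full hold-down of 3 N.
- clipB (a point): The same on cross-bar B, for the middle pair's clip.
- sheet: Flat wooden sheet 110 x 118 x 5 mm lying on the top pair of runners; leave it. Origin: centre of its underside.
- cat: Ebony carving of a sleeping cat, about 75 mm across, 36 mm high, loose on the bench; leave it. Origin: centre of its underside.
- drill: Stubby hand drill with rosewood knob, about 165 x 90 x 36 mm, lying loose on the bench; leave it. Origin: near its middle, at the bench.
- incense_box: Lidded bronze incense box, 58 mm across, 39 mm high, loose on the bench; leave it. Origin: centre of its underside.
- jar: Empty amber glass jar, 68 mm across, 78 mm high, loose on the bench; leave it. Origin: centre of its underside.
Mind the look-alikes: they are no part of the job. What is meant by the board is not purple, and is the smaller of those in its own colour.

How it is judged:
At the end, for the whole second after the job is handed in: Board still, level (2 deg), straight between the guides on the lowest or middle pair (5 mm sideways, 3 mm in height, 3.4 deg), rear edge 16 to 52 mm behind the pair's middle, that pair's clip bearing on it with over 2.2 N; cat, drill, incense box, jar and stored sheet within 20 mm of their starts (((x of rear in the frame of pairA between 0.016 and 0.052 m and y of rear in the frame of pairA between -0.005 and 0.005 m and z of rear in the frame of pairA between -0.003 and 0.003 m and angle between the x axis of board and the x axis of pairA, either way round below 0.06 rad and contact force between board and crossA above 2.2 N) or (x of rear in the frame of pairB between 0.016 and 0.052 m and y of rear in the frame of pairB between -0.005 and 0.005 m and z of rear in the frame of pairB between -0.003 and 0.003 m and angle between the x axis of board and the x axis of pairB, either way round below 0.06 rad and contact force between board and crossB above 2.2 N)) and angle between board's own z axis and vertical below 0.035 rad and linear speed of board below 0.01 m/s and distance of each of cat, drill, incense_box, jar, sheet from where it was at the start of the episode below 0.02 m); the robot touches nothing.
It fails at once if the wet carvings are touched (more than 0.3 N) (contact force between carvings and anything else above 0.3 N).
It fails at once if the board is pushed hard against the stop and clip (over 17 N) (contact force between board and crossA above 17 N or contact force between board and crossB above 17 N).
It fails at once if the board is jammed or rammed against the rack (contact forces adding up to over 40 N) (contact force between board and rack above 40 N or contact force between board and pairB above 40 N).
It fails at once if the board is tipped by more than 20 degrees (angle between board's own z axis and vertical above 0.35 rad).
It fails at once if another thing is moved more than 20 mm (not (distance of each of cat, drill, incense_box, jar, sheet from where it was at the start of the episode below 0.02 m)).
It also fails if it takes over 70 s, if anything falls off the work surface, if the arm or the gripper's body presses on something with over 40 N, if the wrist force passes 120 N, or if a joint passes its speed limit or range.

ROBOT

A 7-joint arm with a two-finger parallel gripper is mounted at the origin on the work surface. World frame = base frame: x ahead of the robot, y to its left, z up, the work surface at z = 0. Lengths are in m, angles in rad, forces in N, time in s.
With the tool pointing down it reaches from about 0.425 to 0.825 m from the base axis. Payload 3.6 kg.
Tool frame: the origin (TCP) lies between the finger pads; the fingertips stand 14 mm ahead of it and the grasp point (between the pads) lies 5 mm behind it; z points along the fingers, y is the line along which they close (so a half turn about z gives the same grasp; the last joint's range is limited). The gripper opens to 85 mm and grips with 20 to 120 N. Pads are 22 mm wide; open, the fingers measure 114 mm over their backs; the gripper's body (76 mm by 85 mm) begins 54 mm behind the grasp point. The pads swing forward as they close: fully open they stand 13 mm farther back than shut.
Start: joints at [-1.26, 0.615, -0.013, 1.423, 0.008, 1.103, -0.04], TCP at [0.215, 0.613, 0.245] pointing down, gripper open.
Joint ranges: [-3.12, 3.12], [-0.3, 2.06], [-1.34, 1.32], [0.26, 2.42], [-1.36, 4.5], [0.01, 1.98], [-2.84, 2.84]. Speed limits (rad/s): [2.79, 2.79, 3.14, 3.14, 3.14, 3.14, 3.14].

INTERFACE

Orientations are given as a unit quaternion [x, y, z, w].
In Python, from cell import * gives the robot as it stands. The module is installed in compiled form; this text tells all that it offers.
- The arm moves only by the tool send_rows, never from a script. Its argument "increments" is a list that holds one entry, the list of rows, each a list of 6 numbers: the shift along the world's x, y, z in m, then the turn, a rotation vector about the world's x, y, z in degrees. In form: [[[tx, ty, tz, wx, wy, wz], ...]]. A call has 1 to 20 rows; each row shifts and turns the commanded pose from where the row before left it; what a row does not reach is not made up. A row lasts 1/10 s, in which the tool goes at most 50 mm and 8.59 degrees, less where a joint would pass 70% of its speed; a pose out of reach is approached as far as the arm can. A call is refused whole if a number of a shift passes 0.05 or a number of a turn 8.59, either way. A call with a gripper value outside its range is refused whole. "gripper" is the opening, from 0 (shut) to 1 (fully open), set as the call begins (left out, the last holds). The fingers move at their own pace and stop on an object; "grip_force" is the grip in N (left out, the last holds). Time passes only in rows, so rows that do not move let the fingers close. It gives the time, the measured TCP pose, the force, the opening and the grip force at its end, in the units of the state.
- get_obs(): the state, without advancing time (a new reading comes with each control period).
- camera(name): name is "scene" or "top" or "wrist"; returns the picture (420x560x3 uint8, red, green, blue); there is no depth.
- camera_model(name): a dict with "vertical_fov" (degrees; the focal length in pixels is half the picture's height over the tangent of half this angle, whatever the lens; pixels are square), "cx", "cy" (the principal point, pixels), "rvec" (rotation vector, rad) and "tvec" (3), from world to camera coordinates, as OpenCV has them; the wrist camera has in their place "tool_from_camera" (4x4, takes a point from camera to tool coordinates, whose origin is the TCP and whose axes are the flange's). Camera axes: x right, y down, z forward; pixel columns grow to the right and rows downward; lengths in m; the calibration is good to about 2 mm. A picture is of the moment at which its call begins: read the wrist's pose just before it. camera_model takes no time and is no camera call.
- hand_in(): hands the job in; it is judged then, once.
Trained networks look in the newest picture that a camera, given by its name, has taken for a name from the list of things; names that differ only in an ending like _2 or _b are one class to them, and where a whole thing is asked for, a point or a joint stands for the part that bears it (a point fixed in the world has none). Each returns a list of dicts, best first, with "conf" (0 to 1); they miss things now and then, are a little off and sometimes report something else, mostly with a low value. They report only what shows in the picture. A call takes as long as a camera call. They do not tell look-alikes from the thing itself.
- cut_out(camera, thing): "region" (420x560 bool, what is visible of it) and "location" ([column, row] in pixels, amid what is visible of it).
The state is a dict: "time_s": time; "joint_pos": joint angles; "qd": joint speeds; "tau": joint torques, N m; "ee_pos": TCP position; "orientation": TCP orientation; "contact_force": force on the tool from outside, world axes, zero at the start; "ft_torque": the same for the moment, N m; "finger_gap": opening from 0.0 (shut) to 1.0 (fully open); "grasp_force": force on a finger pad.
Only numpy, scipy, OpenCV 4.12 (cv2) and the standard library are available. Lean on these libraries where they do the work, as an engineer would, in place of code of your own. Each camera call takes 0.05 s, during which the arm holds its last target. There are 200 camera calls.

## Working session

There is one attempt and no reset: what is moved stays moved. The work goes in short steps, Python scripts to look and compute and a tool call to move; the robot and the scene stay as the last step left them, time stands still between calls to the robot, and variables do not carry over. Pictures are saved under pics/ and viewed, at most 10 in all, crops included, and the job is handed in when it is done.

Besides the shell and the picture viewer there is one more tool, called after "Call:" by a JSON object that holds its "fn" and its "kwargs". send_rows: Moves the arm, as the interface text tells. Its arguments: {"type":"object","properties":{"increments":{"type":"array","items":{"type":"array","items":{"type":"array","items":{"type":"number"}}}},"gripper":{"type":"number"},"grip_force":{"type":"number"}},"required":["increments"]}

```bash
mkdir -p pics; cat > h.py <<'E'
from cell import *
import numpy as np, cv2
from scipy.spatial.transform import Rotation as R
def cam(name,obs=None):
    m=camera_model(name); f=210/np.tan(np.radians(m['vertical_fov'])/2)
    if 'rvec' in m:
        Rm=cv2.Rodrigues(np.array(m['rvec'],float))[0]; t=np.array(m['tvec'],float).ravel()
    else:
        o=obs or get_obs(); T=np.eye(4); T[:3,:3]=R.from_quat(o['orientation']).as_matrix(); T[:3,3]=o['ee_pos']
        W=np.linalg.inv(T@np.array(m['tool_from_camera'])); Rm=W[:3,:3]; t=W[:3,3]
    return f,m['cx'],m['cy'],Rm,t
def proj(c,P):
    f,cx,cy,Rm,t=c; q=np.atleast_2d(P)@Rm.T+t
    return np.c_[cx+f*q[:,0]/q[:,2],cy+f*q[:,1]/q[:,2]]
def onz(c,uv,z):
    f,cx,cy,Rm,t=c; d=Rm.T@np.array([(uv[0]-cx)/f,(uv[1]-cy)/f,1]); o=-Rm.T@t
    return o+d*(z-o[2])/d[2]
def save(n,im): cv2.imwrite('pics/'+n,im[:,:,::-1])
E
python3 - <<'E'
from h import *
print(get_obs())
ims={}
for n in ('scene','top'):
    ims[n]=camera(n); save(n+'0.png',ims[n]); c=cam(n); print(n,camera_model(n).keys(),c[0],-c[3].T@c[4])
    for t in ['board','handle','rear','carvings','rack','pairA','pairB','top_runners','crossA','crossB','clipA','sheet']:
        r=cut_out(n,t)
        print(t,[(round(d['conf'],2),np.round(d['location']).tolist(),int(d['region'].sum())) for d in r[:4]])
E
```

```text
{'time_s': 0.0, 'joint_pos': array([-1.26049028,  0.61590857, -0.01264158,  1.42494763,  0.00814746,
        1.10342804, -0.0403749 ]), 'qd': array([-2.85045229e-04,  1.24732401e-03, -2.70810423e-05, -9.20356781e-04,
       -1.75332852e-03, -5.64216641e-04,  1.51451872e-04]), 'tau': array([-5.92987317e-05, -4.69219029e+01,  2.58728676e-01, -1.71033329e+01,
        9.82385944e-03,  9.55682510e-03, -1.02053789e-06]), 'ee_pos': array([0.2145483 , 0.61276706, 0.24412883]), 'orientation': array([ 1.67541972e-01,  9.85864060e-01, -1.30690344e-03, -1.87784751e-04]), 'contact_force': array([-0.23232883,  0.38363808, -0.09648212]), 'ft_torque': array([ 0.028695  , -0.01832261,  0.01218693]), 'grasp_force': 0.0, 'finger_gap': 0.9953589349071432}
scene dict_keys(['vertical_fov', 'cx', 'cy', 'rvec', 'tvec']) 380.1806345231197 [ 1.00178169 -0.41797984  0.95451847]
board [(0.89, [277.0, 173.0], 1738), (0.82, [365.0, 192.0], 1279), (0.67, [308.0, 118.0], 765)]
handle [(0.94, [307.0, 121.0], 795), (0.75, [365.0, 191.0], 1297), (0.55, [279.0, 174.0], 1718), (0.38, [301.0, 309.0], 667)]
rear [(0.9, [2
[... 725 characters left out ...]
9769509]
board [(0.83, [150.0, 296.0], 1408), (0.61, [231.0, 252.0], 2422), (0.58, [182.0, 184.0], 1408), (0.18, [407.0, 216.0], 415)]
handle [(0.78, [152.0, 298.0], 1468), (0.72, [218.0, 161.0], 234), (0.7, [182.0, 184.0], 1302), (0.58, [227.0, 253.0], 2395)]
rear [(0.84, [184.0, 185.0], 1372), (0.8, [232.0, 256.0], 2319), (0.71, [150.0, 296.0], 1416)]
carvings [(0.74, [183.0, 182.0], 151), (0.65, [228.0, 255.0], 274), (0.45, [146.0, 297.0], 195)]
rack [(0.73, [317.0, 149.0], 1467), (0.43, [319.0, 154.0], 144)]
pairA []
pairB [(0.55, [321.0, 154.0], 176)]
top_runners [(0.95, [314.0, 145.0], 1310), (0.42, [319.0, 155.0], 194)]
crossA []
crossB []
clipA []
sheet [(0.74, [319.0, 134.0], 1018)]
```

View pics/scene0.png

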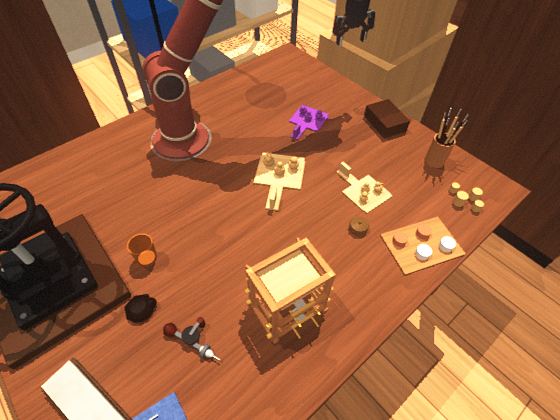

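View pics/top0.png

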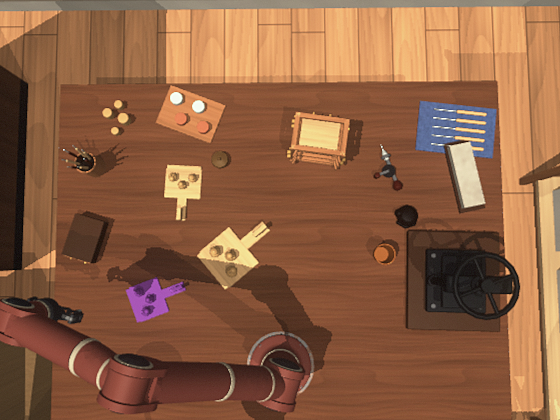

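The top view shows purple board (150,298), large tan board (230,255) and small tan board (182,185, grip at 181,215). The rack is at (318,140), flared front facing the robot. Candidates: purple (excluded by colour), the large tan one, and the small tan one; I choose the small one. I'll check it and the rack in close crops.

```bash
python3 - <<'E'
from h import *
t=cv2.imread('pics/top0.png'); s=cv2.imread('pics/scene0.png')
a=cv2.resize(t[155:230,150:225],None,fx=5,fy=5,interpolation=3); b=cv2.resize(t[100:175,280:365],None,fx=5,fy=5,interpolation=3)
h=375; cv2.imwrite('pics/c1.png',np.hstack([a,b]))
cv2.imwrite('pics/c2.png',cv2.resize(s[235:345,235:345],None,fx=5.4,fy=5.4,interpolation=3))
c=cam('top')
for n,uv,z in [('small plate',(182,180),.005),('small grip',(181,213),.04),('big',(228,257),.005),('biggrip',(262,228),.04),('rack',(319,133),.19)]: print(n,onz(c,uv,z))
E
```

```text
small plate [0.61406637 0.32547909 0.005     ]
small grip [0.49986129 0.32102531 0.04      ]
big [0.35494013 0.17012288 0.005     ]
biggrip [0.44868245 0.05537221 0.04      ]
rack [ 0.72843051 -0.12512178  0.19      ]
```

View pics/c1.png

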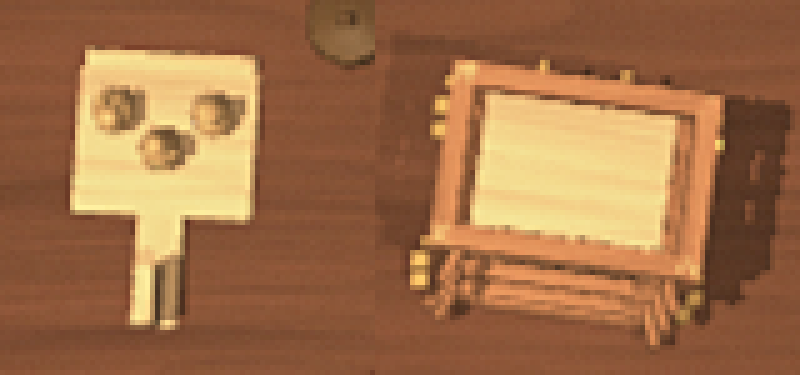

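View pics/c2.png

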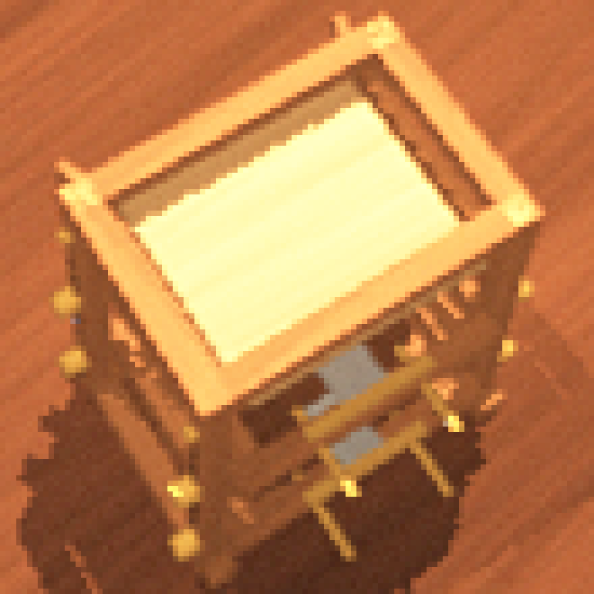

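The crop confirms the small tan board (carvings rabbit/gourd/figure on a plate about 35 px ≈ 117 mm wide, grip fin towards the robot). The rack top corners and two rear cross-bars with clips are visible.

```bash
python3 - <<'E'
from h import *
c=cam('top')
rc=np.array([onz(c,np.array(p)/5+[280-75,100],.19) for p in [(455,62),(722,97),(697,278),(430,240)]])
print(rc.round(4), rc.mean(0), [np.linalg.norm(rc[i]-rc[i-1]).round(4) for i in range(4)])
d=(rc[0]-rc[3])+(rc[1]-rc[2]); print('yaw depth',np.degrees(np.arctan2(d[1],d[0]))); d=(rc[0]-rc[1])+(rc[3]-rc[2]); print('yaw width-90',np.degrees(np.arctan2(-d[0],d[1])))
bc=np.array([onz(c,np.array(p)/5+[150,155],.005) for p in [(87,48),(260,58),(252,220),(70,213)]])
print(bc.round(4), bc.mean(0), [np.linalg.norm(bc[i]-bc[i-1]).round(4) for i in range(4)])
d=(bc[0]-bc[3])+(bc[1]-bc[2]); print('yaw',np.degrees(np.arctan2(d[1],d[0]))); d=(bc[0]-bc[1])+(bc[3]-bc[2]); print('yaw w',np.degrees(np.arctan2(-d[0],d[1])))
print('grip',onz(c,np.array((167,292))/5+[150,155],.042))
print(camera_model('wrist'))
E
```

```text
[[ 0.7928 -0.0559  0.19  ]
 [ 0.7698 -0.2182  0.19  ]
 [ 0.6583 -0.201   0.19  ]
 [ 0.6829 -0.0397  0.19  ]] [ 0.7259521 -0.1286857  0.19     ] [np.float64(0.1111), np.float64(0.1639), np.float64(0.1128), np.float64(0.1632)]
yaw depth -8.558610983650773
yaw width-90 -8.383385261852576
[[0.6669 0.3753 0.005 ]
 [0.6591 0.2584 0.005 ]
 [0.5493 0.2631 0.005 ]
 [0.555  0.3854 0.005 ]] [0.60756319 0.32054251 0.005     ] [np.float64(0.1124), np.float64(0.1171), np.float64(0.1099), np.float64(0.1224)]
yaw -3.8137988746984117
yaw w -3.202384849865157
grip [0.49832637 0.31275419 0.042     ]
{'vertical_fov': 71.45986732987288, 'cx': 277.7732753280186, 'cy': 209.49278711935798, 'tool_from_camera': array([[-5.93293723e-04, -9.63464575e-01, -2.67835139e-01,
         6.81054746e-02],
       [ 9.99999822e-01, -5.56482814e-04, -2.13348182e-04,
         3.34707384e-04],
       [ 5.65077640e-05, -2.67835218e-01,  9.63464734e-01,
        -1.28841871e-01],
       [ 0.00000000e+00,  0.00000000e+00,  0.00000000e+00,
         1.00000000e+00]])}
```

Call:
{"fn": "send_rows", "kwargs": {"increments": [[[0.033,-0.037,0,0,0,1.9],[0.033,-0.037,0,0,0,1.9],[0.033,-0.037,0,0,0,1.9],[0.033,-0.037,0,0,0,1.9],[0.033,-0.037,0,0,0,1.9],[0.033,-0.037,0,0,0,1.9],[0.033,-0.037,0,0,0,1.9],[0.025,-0.037,0,0,0,2],[0,0,0,0,0,0],[0,0,0,0,0,0],[0,0,0,0,0,0]]], "gripper": 1}}

```text
time_s: 2.4
ee_pos: [0.4697, 0.3191, 0.2454]
orientation: [0.034, 0.999, 0.001, -0.0]
contact_force: [-0.6, 1.0, -0.5]
finger_gap: 1.001
grasp_force: 0.0
```

```bash
python3 - <<'E'
from h import *
o=get_obs(); im=camera('wrist'); c=cam('wrist',o); print(o['time_s'],o['ee_pos'],R.from_quat(o['orientation']).as_matrix().round(3))
b=np.array([0.6076,0.3205]); y=np.radians(-3.6); Rz=np.array([[np.cos(y),-np.sin(y)],[np.sin(y),np.cos(y)]])
def P(x,yy,z): return [*(b+Rz@[x,yy]),z]
pts=[P(55,57,5) if 0 else P(.055,.057,.005),P(.055,-.057,.005),P(-.055,-.06,.005),P(-.055,.06,.005),P(-.13,.006,.042),P(-.13,-.006,.042),P(-.09,.006,.042),P(-.09,-.006,.042)]
print(proj(c,pts).round(1))
save('w1.png',im)
v=im.copy()
for u in proj(c,pts): cv2.circle(v,tuple(int(q) for q in u),2,(255,0,0),-1)
save('w1m.png',v)
E
```

```text
2.4 [0.46969806 0.31908927 0.2453686 ] [[-0.998  0.067 -0.001]
 [ 0.067  0.998  0.001]
 [ 0.001  0.001 -1.   ]]
[[324.  313.8]
 [245.8 314.2]
 [240.8 243.9]
 [329.3 243.4]
 [291.1 195.7]
 [280.8 195.7]
 [290.8 228.2]
 [280.9 228.2]]
```

View pics/w1m.png

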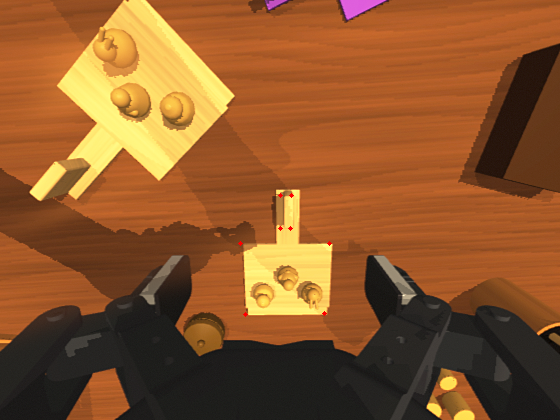

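The plate corners match the projected model (red dots at 245,314 / 329,243); grip fin at about (287,210). Now measure the fin precisely.

```bash
python3 - <<'E'
from h import *
im=cv2.imread('pics/w1.png').astype(int)
for r in (192,198,205,212,220,228,234): print(r,[int(x) for x in im[r,272:304].sum(1)//3])
for cc in (288,291,294): print(cc,[int(x) for x in im[182:246,cc].sum(1)//3])
for r in (250,280,308): print(r,[int(x) for x in im[r,238:250].sum(1)//3],[int(x) for x in im[r,324:338].sum(1)//3])
E
```

```text
192 [87, 87, 81, 76, 183, 197, 196, 197, 161, 131, 127, 96, 89, 100, 105, 113, 117, 118, 116, 118, 172, 206, 211, 211, 206, 204, 207, 174, 117, 103, 103, 105]
198 [68, 50, 48, 54, 107, 121, 118, 120, 123, 120, 115, 94, 158, 187, 199, 199, 202, 206, 209, 211, 208, 190, 193, 197, 202, 203, 206, 168, 108, 100, 104, 102]
205 [53, 55, 51, 56, 106, 122, 121, 121, 122, 122, 116, 93, 154, 186, 192, 193, 202, 207, 208, 210, 207, 192, 193, 197, 191, 188, 201, 153, 93, 94, 97, 98]
212 [68, 54, 55, 56, 94, 119, 123, 123, 125, 124, 118, 96, 159, 194, 196, 193, 193, 194, 205, 210, 207, 185, 190, 195, 190, 187, 200, 157, 103, 100, 103, 102]
220 [78, 67, 66, 68, 100, 123, 127, 125, 125, 122, 116, 99, 165, 194, 195, 193, 192, 193, 194, 196, 194, 177, 188, 194, 193, 199, 190, 141, 104, 102, 104, 104]
228 [96, 97, 76, 76, 158, 191, 196, 194, 193, 190, 186, 188, 180, 178, 179, 180, 180, 180, 181, 182, 189, 192, 193, 193, 194, 190, 176, 127, 94, 95, 96, 97]
234 [101, 103, 97, 85, 158, 192, 196, 194, 193, 190, 187, 190, 192, 188, 188, 191, 192, 192, 192, 191, 192, 192, 193, 194, 195, 189, 176, 126, 91, 91
[... 642 characters left out ...]
97]
294 [91, 90, 89, 87, 86, 85, 82, 140, 214, 214, 211, 209, 209, 206, 193, 195, 193, 192, 192, 192, 192, 192, 192, 193, 193, 193, 193, 194, 193, 192, 190, 190, 189, 190, 189, 188, 188, 188, 188, 186, 187, 187, 186, 187, 190, 189, 193, 193, 193, 193, 193, 194, 193, 193, 194, 193, 193, 194, 194, 194, 194, 194, 196, 196]
250 [79, 79, 79, 80, 76, 92, 122, 136, 146, 187, 198, 196] [195, 195, 195, 196, 205, 209, 210, 187, 124, 93, 94, 97, 96, 94]
280 [101, 100, 100, 101, 101, 70, 106, 197, 205, 203, 203, 203] [194, 194, 193, 194, 195, 198, 148, 89, 89, 91, 92, 91, 93, 92]
308 [107, 107, 104, 104, 104, 104, 104, 104, 108, 122, 198, 208] [196, 198, 186, 133, 91, 91, 92, 93, 94, 92, 92, 95, 93, 93]
```

```bash
python3 - <<'E'
from h import *
c=cam('wrist')
A=onz(c,(288.3,196),.042);B=onz(c,(288.3,227.3),.042);print(A,B,(A+B)/2,B-A)
print('neck end',onz(c,(287.8,189),.005),'front edge mid',onz(c,((241+331)/2,243.7),.005),'left/right', onz(c,(244.7,280),.005),onz(c,(330.3,280),.005))
E
```

```text
[0.47809387 0.33175537 0.042     ] [0.51655715 0.32955176 0.042     ] [0.49732551 0.33065356 0.042     ] [ 3.84632778e-02 -2.20360591e-03 -5.55111512e-17]
neck end [0.47733954 0.33248163 0.005     ] front edge mid [0.55258436 0.32569035 0.005     ] left/right [0.60333734 0.26448777 0.005     ] [0.61145389 0.38462981 0.005     ]
```

Call:
{"fn": "send_rows", "kwargs": {"increments": [[[0.011,0.006,-0.02,0,0,0.2],[0.011,0.006,-0.03,0,0,0.2],[0,0,-0.04,0,0,0],[0,0,-0.04,0,0,0],[0,0,-0.04,0,0,0],[0,0,-0.03,0,0,0],[0,0,-0.015,0,0,0],[0,0,-0.005,0,0,0],[0,0,0,0,0,0],[0,0,0,0,0,0],[0,0,0,0,0,0]]]}}

```text
time_s: 3.55
ee_pos: [0.4938, 0.3302, 0.027]
orientation: [0.031, 1.0, 0.001, 0.001]
contact_force: [-0.5, 0.0, 1.0]
finger_gap: 1.0
grasp_force: 0.0
```

Call:
{"fn": "send_rows", "kwargs": {"increments": [[[0,0,0,0,0,0],[0,0,0,0,0,0],[0,0,0,0,0,0],[0,0,0,0,0,0],[0,0,0,0,0,0],[0,0,0,0,0,0],[0,0,0,0,0,0],[0,0,0,0,0,0]]], "gripper": 0, "grip_force": 70}}

```text
time_s: 4.35
ee_pos: [0.4929, 0.3297, 0.0255]
orientation: [0.031, 1.0, 0.0, 0.0]
contact_force: [-0.3, -0.2, 1.6]
finger_gap: 0.128
grasp_force: 68.5
```

```bash
python3 - <<'E'
from h import *
c=cam('scene'); ce=np.array([.726,-.1287]); y=np.radians(-8.5); Rz=np.array([[np.cos(y),-np.sin(y)],[np.sin(y),np.cos(y)]])
q=lambda u:((u-235)*5.4).round(0)
def P(x,yy,z): return [*(ce+Rz@[x,yy]),z]
for X,Y in [(.062,0),(.05,-.085),(-.05,-.085),(.05,.085)]:
  print(X,Y,[ (round(z,3),q(proj(c,[P(X,Y,z)])[0]).tolist()) for z in (0,.035,.068,.08,.09,.1,.11,.12,.128,.161,.19)])
for X,Y in [(.056,.0825),(.056,-.0825),(-.056,-.0825),(-.056,.0825)]: print('top corner',q(proj(c,[P(X,Y,.19)])[0]))
for t in ['pairA','pairB','crossA','crossB','clipA','clipB']:
  pass
im=camera('scene')
v=cv2.resize(im[255:345,240:345],None,fx=7,fy=6.6,interpolation=cv2.INTER_CUBIC)
for n in ('crossA','crossB','clipA','clipB','pairA','pairB'):
  for d in cut_out('scene',n)[:2]:
    r=d['region']; ys,xs=np.where(r); print(n,round(d['conf'],2),q(d['location']),'bbox',q(np.array([xs.min(),ys.min()])),q(np.array([xs.max(),ys.max()])))
E
```

```text
0.062 0 [(0, [353.0, 491.0]), (0.035, [358.0, 464.0]), (0.068, [362.0, 437.0]), (0.08, [364.0, 427.0]), (0.09, [366.0, 418.0]), (0.1, [367.0, 409.0]), (0.11, [369.0, 400.0]), (0.12, [370.0, 391.0]), (0.128, [372.0, 383.0]), (0.161, [377.0, 351.0]), (0.19, [382.0, 321.0])]
0.05 -0.085 [(0, [186.0, 566.0]), (0.035, [186.0, 540.0]), (0.068, [185.0, 515.0]), (0.08, [185.0, 505.0]), (0.09, [185.0, 497.0]), (0.1, [185.0, 488.0]), (0.11, [185.0, 480.0]), (0.12, [185.0, 471.0]), (0.128, [185.0, 464.0]), (0.161, [185.0, 433.0]), (0.19, [185.0, 405.0])]
-0.05 -0.085 [(0, [78.0, 390.0]), (0.035, [75.0, 360.0]), (0.068, [71.0, 331.0]), (0.08, [70.0, 320.0]), (0.09, [69.0, 310.0]), (0.1, [68.0, 301.0]), (0.11, [67.0, 291.0]), (0.12, [66.0, 281.0]), (0.128, [65.0, 273.0]), (0.161, [61.0, 239.0]), (0.19, [58.0, 207.0])]
0.05 0.085 [(0, [483.0, 380.0]), (0.035, [491.0, 350.0]), (0.068, [499.0, 321.0]), (0.08, [502.0, 310.0]), (0.09, [505.0, 300.0]), (0.1, [508.0, 291.0]), (0.11, [510.0, 281.0]), (0.12, [513.0, 271.0]), (0.128, [515.0, 263.0]), (0.161, [525.0, 229.0]), (0.19, [534.0, 197.0])]
top corner [538. 211.]
top corner [198. 414.]
top corner [ 56. 193.]
top corner [383.  15.]Traceback (most recent call last):
  File "<stdin>", line 14, in <module>
  File "<stdin>", line 3, in <lambda>
TypeError: unsupported operand type(s) for -: 'list' and 'int'
```

Call:
{"fn": "send_rows", "kwargs": {"increments": [[[0,0,0.008,0,0,0],[0,0,0.017,0,0,0],[0,0,0.03,0,0,0],[0,0,0.035,0,0,0],[0,0,0.035,0,0,0],[0.005,-0.01,0.035,0,0,-0.5],[0.011,-0.02,0.035,0,0,-0.5],[0.011,-0.03,0.03,0,0,-0.5],[0.011,-0.03,0.02,0,0,-0.5],[0.011,-0.035,0.01,0,0,-0.5],[0.011,-0.035,0,0,0,-0.5],[0.011,-0.035,0,0,0,-0.5],[0.011,-0.03,0,0,0,-0.5],[0.011,-0.025,0,0,0,-0.5],[0.011,-0.015,0,0,0,-0.5],[0.003,-0.005,0,0,0,0],[0,0,0,0,0,0],[0,0,0,0,0,0],[0,0,0,0,0,0],[0,0,0,0,0,0]]]}}

```text
time_s: 6.45
ee_pos: [0.5993, 0.061, 0.2803]
orientation: [0.074, 0.997, 0.0, -0.0]
contact_force: [0.8, -0.3, -0.5]
finger_gap: 0.128
grasp_force: 68.2
```

```bash
python3 - <<'E'
from h import *
o=get_obs(); im=camera('wrist'); c=cam('wrist',o); print(o['time_s'],o['ee_pos'],R.from_quat(o['orientation']).as_matrix().round(3),o['contact_force'])
np.save('w2.npy',im)
save('w2.png',im)
for n in ('crossA','crossB','pairA','pairB','top_runners','rack'):
  for d in cut_out('wrist',n)[:2]: print(n,round(d['conf'],2),d['location'])
E
```

```text
6.45 [0.59931848 0.06101996 0.28033371] [[-0.989  0.147 -0.   ]
 [ 0.147  0.989  0.001]
 [ 0.001  0.001 -1.   ]] [ 0.8078376  -0.30432534 -0.51511906]
pairA 0.57 [123.7, 253.7]
pairB 0.96 [103.7, 274.3]
top_runners 0.79 [84.6, 302.0]
rack 0.64 [87.4, 300.6]
```

View pics/w2.png

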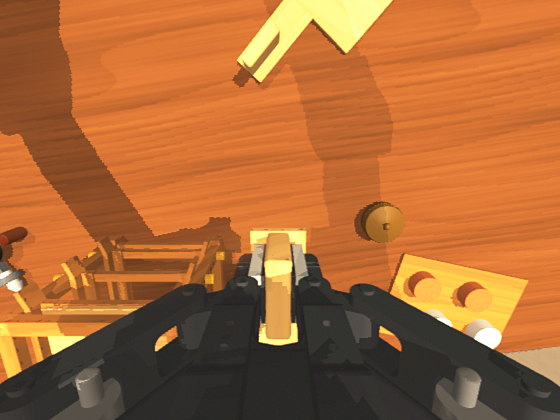

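The wrist view shows the rack front at lower left (tie bars at (165,245), (140,275), flares at (215,245)), with the board held level ahead. I'll overlay the model to refine.

```bash
cat > ov.py <<'E'
from h import *
im=np.load('w2.npy'); k=3.2
def model(ce,yaw): 
    y=np.radians(yaw); Rz=np.array([[np.cos(y),-np.sin(y)],[np.sin(y),np.cos(y)]])
    return lambda x,yy,z:[*(np.array(ce)+Rz@[x,yy]),z]
if __name__=='__main__':
    c=cam('wrist'); P=model((.726,-.1287),-8.5)
    crop=cv2.resize(im[235:325,0:240],None,fx=k,fy=k,interpolation=cv2.INTER_CUBIC); v=crop.copy()
    L=lambda a,b,col:cv2.line(v,*[tuple(int(q) for q in (proj(c,[p])[0]-[0,235]+.5)*k) for p in (a,b)],col,1)
    for z,col in ((.035,(255,0,0)),(.1,(0,255,0)),(.161,(0,0,255))):
        for s in (1,-1):
            L(P(-.073,s*.0625,z),P(.054,s*.0625,z),col); L(P(-.054,s*.0625,z+.012),P(.054,s*.0625,z+.012),col)
        L(P(-.054,-.0625,z),P(-.054,.0625,z),col)
    for s in (1,-1): L(P(-.056,s*.0825,.0),P(-.056,s*.0825,.19),(255,255,255))
    L(P(-.056,-.0825,.19),P(-.056,.0825,.19),(255,255,255))
    save('ov.png',np.vstack([crop,v]))
E
python3 ov.py
```

```text
(no output)
```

View pics/ov.png

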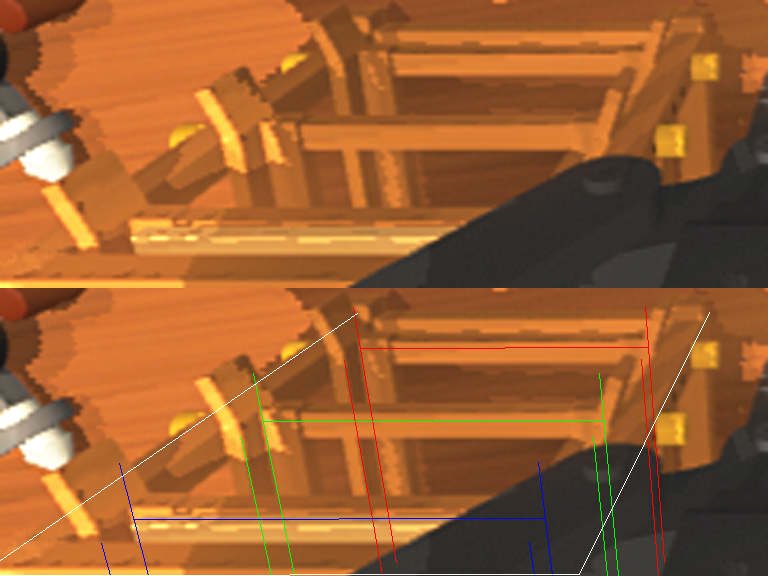

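Rack overlay agrees within about 1–2 mm (yaw −8.5°). Middle pair is at ≈0.102 m, giving the lowest pair about 57 mm headroom and the middle pair only about 49 mm, so I choose pair A. Next, go in front of it.

Call:
{"fn": "send_rows", "kwargs": {"increments": [[[-0.01,-0.01,0,0,0,0],[-0.02,-0.021,0,0,0,0],[-0.027,-0.029,0,0,0,0],[-0.027,-0.029,0,0,0,0],[-0.027,-0.029,0,0,0,0],[-0.02,-0.021,-0.01,0,0,0],[-0.009,-0.011,-0.02,0,0,0],[0,0,-0.03,0,0,0],[0,0,-0.035,0,0,0],[0,0,-0.035,0,0,0],[0,0,-0.035,0,0,0],[0,0,-0.03,0,0,0],[0,0,-0.015,0,0,0],[0,0,-0.005,0,0,0],[0,0,0,0,0,0],[0,0,0,0,0,0],[0,0,0,0,0,0]]]}}

```text
time_s: 8.5
ee_pos: [0.4606, -0.0907, 0.0664]
orientation: [0.075, 0.997, -0.0, 0.001]
contact_force: [-0.3, 0.2, -1.8]
finger_gap: 0.128
grasp_force: 68.2
```

```bash
cat > st.py <<'E'
from h import *
o=get_obs(); ce=np.array([.726,-.1287]); y=np.radians(-8.5); Rz=np.array([[np.cos(y),-np.sin(y)],[np.sin(y),np.cos(y)]])
p=Rz.T@(o['ee_pos'][:2]-ce); F=Rz.T@o['contact_force'][:2]; M=R.from_quat(o['orientation']).as_matrix()
print('t',round(o['time_s'],2),'TCP',o['ee_pos'].round(4),'pair x,y',p.round(4),'rear x',round(p[0]+.1694,4),'under z',round(o['ee_pos'][2]-.0255,4),'F fwd,left,up',F.round(2),round(o['contact_force'][2],2),'yaw',round(np.degrees(np.arctan2(-M[1,0],-M[0,0])),2),'tilt',M[:2,2].round(4),'T',o['ft_torque'].round(2))
E
python3 - <<'E'
exec(open('st.py').read())
im=camera('scene'); w=camera('wrist'); T=camera('top')
a=cv2.resize(im[150:350,190:390],(600,600),interpolation=cv2.INTER_CUBIC)
save('s3.png',a); save('w3.png',w); save('t3.png',T)
E
```

```text
t 8.5 TCP [ 0.4606 -0.0907  0.0664] pair x,y [-0.2681 -0.0016] rear x -0.0987 under z 0.0409 F fwd,left,up [-0.34  0.14] -1.81 yaw -8.6 tilt [ 0.0025 -0.0005] T [ 0.07  0.07 -0.01]
```

View pics/s3.png

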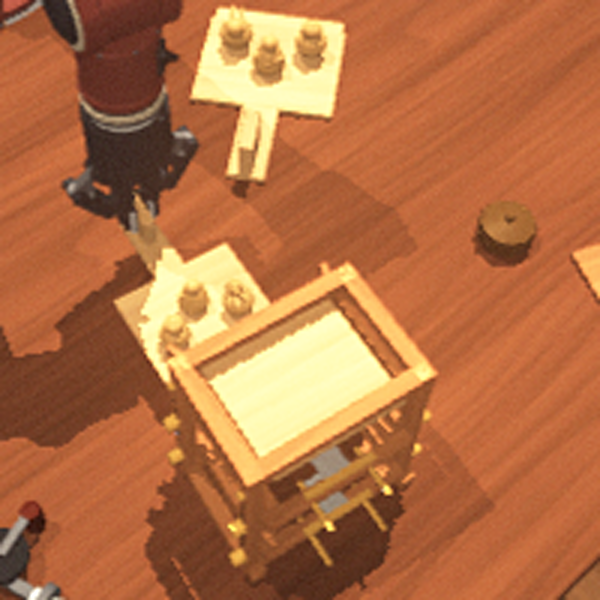

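The board is in front of the rack, plate's front corners at crop (115,300) and (225,243). Check level against projection, and refine laterally.

```bash
python3 - <<'E'
exec(open('st.py').read())
c=cam('scene')
for z in (.041,.046,.051):
  for x,yy in ((-.2087,-.0616),(-.2087,.0584)):
    g=ce+Rz@[x,yy]; print(z,((proj(c,[[*g,z]])[0]-[190,150])*3).round(1))
T=cv2.imread('pics/t3.png'); ct=cam('top')
# top view: plate edges at few board x stations, and rack guides predicted
for x in (-.19,-.16,-.13):
  e=[proj(ct,[[*(ce+Rz@[x,s]),.046]])[0] for s in (.0584,-.0616)]
  print(np.round(e,1).tolist())
  for u in e:
    r=int(round(u[1])); k=int(round(u[0])); print(r,k-6,[int(q) for q in T[r,k-6:k+7].astype(int).sum(1)//3])
E
```

```text
t 8.65 TCP [ 0.4603 -0.0907  0.0661] pair x,y [-0.2685 -0.0017] rear x -0.0991 under z 0.0406 F fwd,left,up [-0.2   0.47] 0.06 yaw -8.6 tilt [ 0.0016 -0.0003] T [-0.03  0.1   0.01]
0.041 [113.  301.3]
0.041 [224.3 244.2]
0.046 [112.5 298.5]
0.046 [224.3 241.3]
0.051 [112.  295.7]
0.051 [224.2 238.4]
[[291.8, 197.8], [328.1, 202.9]]
198 286 [80, 81, 81, 83, 76, 81, 170, 194, 189, 189, 190, 192, 193]
203 322 [132, 110, 118, 124, 140, 149, 108, 64, 58, 60, 59, 59, 61]
[[293.1, 188.8], [329.4, 193.9]]
189 287 [78, 82, 82, 81, 77, 65, 142, 187, 189, 187, 187, 186, 187]
194 323 [205, 204, 204, 205, 214, 176, 112, 73, 57, 58, 57, 55, 59]
[[294.3, 179.8], [330.6, 184.9]]
180 288 [79, 81, 82, 79, 76, 69, 130, 178, 184, 184, 166, 150, 135]
185 325 [135, 95, 110, 168, 200, 192, 115, 50, 54, 74, 90, 94, 93]
```

Call:
{"fn": "send_rows", "kwargs": {"increments": [[[0.005,0,-0.0025,0,0,0.1],[0.008,-0.001,0,0,0,0],[0.008,-0.0012,0,0,0,0],[0.008,-0.0012,0,0,0,0],[0.008,-0.0012,0,0,0,0],[0.005,-0.0007,0,0,0,0],[0.003,-0.0005,0,0,0,0],[0,0,0,0,0,0],[0,0,0,0,0,0]]]}}

```text
time_s: 9.55
ee_pos: [0.5043, -0.0963, 0.0627]
orientation: [0.074, 0.997, 0.0, -0.0]
contact_force: [0.0, 0.7, -0.9]
finger_gap: 0.129
grasp_force: 68.2
```

```bash
python3 st.py
```

```text
t 9.55 TCP [ 0.5043 -0.0963  0.0627] pair x,y [-0.224  -0.0007] rear x -0.0546 under z 0.0372 F fwd,left,up [-0.09  0.69] -0.89 yaw -8.5 tilt [-0.0009  0.0001] T [-0.02  0.13  0.08]
```

Call:
{"fn": "send_rows", "kwargs": {"increments": [[[0.005,-0.0007,0,0,0,0],[0.006,-0.0009,0,0,0,0],[0.006,-0.0009,0,0,0,0],[0.006,-0.0009,0,0,0,0],[0.005,-0.0008,0,0,0,0],[0.002,-0.0003,0,0,0,0],[0,0,0,0,0,0],[0,0,0,0,0,0]]]}}

```text
time_s: 10.35
ee_pos: [0.5345, -0.1008, 0.0627]
orientation: [0.074, 0.997, -0.0, -0.0]
contact_force: [0.5, -0.3, -0.5]
finger_gap: 0.131
grasp_force: 68.2
```

```bash
python3 st.py; python3 -c "
from h import *
save('s4.png',cv2.resize(camera('scene')[220:350,210:350],(700,600),interpolation=cv2.INTER_CUBIC))"
```

```text
t 10.35 TCP [ 0.5345 -0.1008  0.0627] pair x,y [-0.1936 -0.0007] rear x -0.0242 under z 0.0372 F fwd,left,up [ 0.51 -0.18] -0.49 yaw -8.5 tilt [-0.0007  0.    ] T [0.   0.09 0.04]
```

Call:
{"fn": "send_rows", "kwargs": {"increments": [[[0.003,-0.0004,-0.0005,0,0,0],[0.003,-0.0004,-0.0005,0,0,0],[0.003,-0.0005,-0.0005,0,0,0],[0.003,-0.0005,0,0,0,0],[0,0,0,0,0,0],[0,0,0,0,0,0]]]}}

```text
time_s: 11.0
ee_pos: [0.5468, -0.1027, 0.0613]
orientation: [0.074, 0.997, -0.0, -0.0]
contact_force: [0.0, -0.1, -1.0]
finger_gap: 0.124
grasp_force: 68.2
```

```bash
python3 st.py
```

```text
t 11.0 TCP [ 0.5468 -0.1027  0.0613] pair x,y [-0.1811 -0.0007] rear x -0.0117 under z 0.0358 F fwd,left,up [ 0.03 -0.12] -0.99 yaw -8.5 tilt [-0.0002 -0.    ] T [-0.01  0.01 -0.03]
```

Call:
{"fn": "send_rows", "kwargs": {"increments": [[[0,0,-0.0004,0,0,0],[0,0,-0.0004,0,0,0],[0,0,0,0,0,0],[0,0,0,0,0,0],[0,0,0,0,0,0]]]}}

```text
time_s: 11.5
ee_pos: [0.5468, -0.1026, 0.0605]
orientation: [0.074, 0.997, -0.0, 0.0]
contact_force: [0.5, -0.0, -1.2]
finger_gap: 0.126
grasp_force: 68.2
```

```bash
python3 st.py
```

```text
t 11.5 TCP [ 0.5468 -0.1026  0.0605] pair x,y [-0.1811 -0.0007] rear x -0.0117 under z 0.035 F fwd,left,up [0.51 0.05] -1.18 yaw -8.49 tilt [ 0.     -0.0001] T [ 0.03  0.02 -0.04]
```

Call:
{"fn": "send_rows", "kwargs": {"increments": [[[0,0,-0.0003,0,0,0],[0,0,-0.0003,0,0,0],[0,0,0,0,0,0],[0,0,0,0,0,0]]]}}

```text
time_s: 11.9
ee_pos: [0.5469, -0.1027, 0.0601]
orientation: [0.074, 0.997, -0.0, 0.0]
contact_force: [-1.7, -0.8, 1.0]
finger_gap: 0.132
grasp_force: 68.4
```

```bash
python3 st.py
```

```text
t 11.9 TCP [ 0.5469 -0.1027  0.0601] pair x,y [-0.181  -0.0007] rear x -0.0116 under z 0.0346 F fwd,left,up [-1.6  -1.01] 1.03 yaw -8.49 tilt [ 0.0004 -0.0001] T [-0.04 -0.07  0.  ]
```

Call:
{"fn": "send_rows", "kwargs": {"increments": [[[0.003,-0.0004,0,0,0,0],[0.003,-0.0004,0,0,0,0],[0.003,-0.0005,0,0,0,0],[0.003,-0.0005,0,0,0,0],[0,0,0,0,0,0],[0,0,0,0,0,0]]]}}

```text
time_s: 12.5
ee_pos: [0.5596, -0.1046, 0.06]
orientation: [0.074, 0.997, -0.0, 0.001]
contact_force: [1.1, -0.0, 1.4]
finger_gap: 0.126
grasp_force: 68.5
```

```bash
python3 st.py
```

```text
t 12.5 TCP [ 0.5596 -0.1046  0.06  ] pair x,y [-0.1681 -0.0007] rear x 0.0013 under z 0.0345 F fwd,left,up [1.06 0.12] 1.44 yaw -8.49 tilt [ 0.0017 -0.0003] T [-0.08 -0.31 -0.01]
```

Call:
{"fn": "send_rows", "kwargs": {"increments": [[[0.002,-0.0003,0,0,0,0],[0.002,-0.0003,0,0,0,0],[0.002,-0.0003,0,0,0,0],[0.002,-0.0003,0,0,0,0],[0,0,0,0,0,0],[0,0,0,0,0,0]]]}}

```text
time_s: 13.1
ee_pos: [0.5673, -0.1057, 0.06]
orientation: [0.074, 0.997, -0.0, 0.001]
contact_force: [-0.1, 0.2, 2.1]
finger_gap: 0.133
grasp_force: 68.7
```

```bash
python3 st.py
```

```text
t 13.1 TCP [ 0.5673 -0.1057  0.06  ] pair x,y [-0.1604 -0.0007] rear x 0.009 under z 0.0345 F fwd,left,up [-0.13  0.19] 2.15 yaw -8.5 tilt [ 0.001  -0.0002] T [-0.08 -0.27  0.01]
```

Call:
{"fn": "send_rows", "kwargs": {"increments": [[[0.002,-0.0003,0,0,0,0],[0.002,-0.0003,0,0,0,0],[0.001,-0.0001,0,0,0,0],[0,0,0,0,0,0],[0,0,0,0,0,0]]]}}

```text
time_s: 13.6
ee_pos: [0.572, -0.1064, 0.06]
orientation: [0.074, 0.997, -0.0, 0.0]
contact_force: [-1.3, -0.1, 2.9]
finger_gap: 0.132
grasp_force: 68.8
```

```bash
python3 st.py
```

```text
t 13.6 TCP [ 0.572  -0.1064  0.06  ] pair x,y [-0.1556 -0.0007] rear x 0.0138 under z 0.0345 F fwd,left,up [-1.26 -0.24] 2.89 yaw -8.5 tilt [ 0.0006 -0.0002] T [-0.03 -0.15 -0.  ]
```

Call:
{"fn": "send_rows", "kwargs": {"increments": [[[0.0015,-0.0002,0,0,0,0],[0.0015,-0.0002,0,0,0,0],[0.001,-0.0002,0,0,0,0],[0,0,0,0,0,0],[0,0,0,0,0,0]]]}}

```text
time_s: 14.1
ee_pos: [0.576, -0.1069, 0.0599]
orientation: [0.074, 0.997, -0.0, 0.0]
contact_force: [-0.6, -0.7, 3.2]
finger_gap: 0.131
grasp_force: 68.8
```

```bash
python3 st.py
```

```text
t 14.1 TCP [ 0.576  -0.1069  0.0599] pair x,y [-0.1516 -0.0006] rear x 0.0178 under z 0.0344 F fwd,left,up [-0.54 -0.78] 3.24 yaw -8.49 tilt [ 0.0004 -0.0001] T [ 0.02 -0.1   0.02]
```

Call:
{"fn": "send_rows", "kwargs": {"increments": [[[0.0015,-0.0002,0.0002,0,0,0],[0.0015,-0.0002,0,0,0,0],[0.001,-0.0002,0,0,0,0],[0,0,0,0,0,0],[0,0,0,0,0,0]]]}}

```text
time_s: 14.6
ee_pos: [0.58, -0.1076, 0.0601]
orientation: [0.074, 0.997, -0.0, 0.0]
contact_force: [-1.1, 0.3, 3.6]
finger_gap: 0.131
grasp_force: 68.8
```

```bash
python3 st.py
```

```text
t 14.6 TCP [ 0.58   -0.1076  0.0601] pair x,y [-0.1475 -0.0007] rear x 0.0219 under z 0.0346 F fwd,left,up [-1.17  0.08] 3.64 yaw -8.5 tilt [ 0.0005 -0.0001] T [-0.01 -0.07 -0.03]
```

Call:
{"fn": "send_rows", "kwargs": {"increments": [[[0.0015,-0.0002,0,0,0,0],[0.0015,-0.0002,0,0,0,0],[0,0,0,0,0,0],[0,0,0,0,0,0]]]}}

```text
time_s: 15.0
ee_pos: [0.5831, -0.108, 0.0601]
orientation: [0.074, 0.997, -0.0, 0.0]
contact_force: [-1.3, -0.9, 3.2]
finger_gap: 0.13
grasp_force: 68.8
```

```bash
python3 st.py
```

```text
t 15.0 TCP [ 0.5831 -0.108   0.0601] pair x,y [-0.1444 -0.0007] rear x 0.025 under z 0.0346 F fwd,left,up [-1.11 -1.03] 3.16 yaw -8.5 tilt [ 0.0006 -0.0002] T [ 0.02 -0.11 -0.01]
```

Call:
{"fn": "send_rows", "kwargs": {"increments": [[[0.0015,-0.0002,0.0003,0,0,0],[0.0015,-0.0002,0,0,0,0],[0,0,0,0,0,0],[0,0,0,0,0,0]]]}}

```text
time_s: 15.4
ee_pos: [0.586, -0.1084, 0.0603]
orientation: [0.074, 0.997, -0.0, 0.0]
contact_force: [0.1, 0.3, 2.3]
finger_gap: 0.132
grasp_force: 68.7
```

```bash
python3 st.py
```

```text
t 15.4 TCP [ 0.586  -0.1084  0.0603] pair x,y [-0.1415 -0.0006] rear x 0.0279 under z 0.0348 F fwd,left,up [0.03 0.3 ] 2.3 yaw -8.49 tilt [ 0.0003 -0.0001] T [-0.01 -0.13 -0.  ]
```

Call:
{"fn": "send_rows", "kwargs": {"increments": [[[0.0015,-0.0002,0,0,0,0],[0.0015,-0.0002,0,0,0,0],[0,0,0,0,0,0],[0,0,0,0,0,0]]]}}

```text
time_s: 15.8
ee_pos: [0.5889, -0.1087, 0.0603]
orientation: [0.074, 0.997, -0.0, 0.0]
contact_force: [0.2, -0.2, 1.2]
finger_gap: 0.131
grasp_force: 68.7
```

```bash
python3 st.py
```

```text
t 15.8 TCP [ 0.5889 -0.1087  0.0603] pair x,y [-0.1385 -0.0005] rear x 0.0309 under z 0.0348 F fwd,left,up [ 0.17 -0.13] 1.21 yaw -8.49 tilt [ 0.0002 -0.0001] T [-0.01  0.02  0.01]
```

Call:
{"fn": "send_rows", "kwargs": {"increments": [[[0.0015,-0.0003,0,0,0,0],[0.0015,-0.0003,0,0,0,0],[0,0,0,0,0,0],[0,0,0,0,0,0]]]}}

```text
time_s: 16.2
ee_pos: [0.5914, -0.1093, 0.0604]
orientation: [0.074, 0.997, 0.0, -0.0]
contact_force: [-2.8, 0.6, 4.7]
finger_gap: 0.129
grasp_force: 68.8
```

```bash
python3 st.py
```

```text
t 16.2 TCP [ 0.5914 -0.1093  0.0604] pair x,y [-0.136  -0.0007] rear x 0.0334 under z 0.0349 F fwd,left,up [-2.84  0.21] 4.66 yaw -8.49 tilt [-0.0009  0.0001] T [0.03 0.37 0.04]
```

Call:
{"fn": "send_rows", "kwargs": {"increments": [[[0.001,-0.0001,0,0,0,0],[0.001,-0.0002,0,0,0,0],[0,0,0,0,0,0],[0,0,0,0,0,0]]]}}

```text
time_s: 16.6
ee_pos: [0.5932, -0.1096, 0.0604]
orientation: [0.074, 0.997, 0.0, -0.001]
contact_force: [-4.0, 0.1, 5.4]
finger_gap: 0.128
grasp_force: 68.9
```

```bash
python3 st.py
```

```text
t 16.6 TCP [ 0.5932 -0.1096  0.0604] pair x,y [-0.1342 -0.0007] rear x 0.0352 under z 0.0349 F fwd,left,up [-3.97 -0.54] 5.38 yaw -8.5 tilt [-0.0015  0.0001] T [ 0.12  0.63 -0.  ]
```

Call:
{"fn": "send_rows", "kwargs": {"increments": [[[0.001,-0.0001,0.0003,0,0,0],[0.001,-0.0002,0,0,0,0],[0,0,0,0,0,0],[0,0,0,0,0,0]]]}}

```text
time_s: 17.0
ee_pos: [0.5946, -0.1098, 0.0605]
orientation: [0.074, 0.997, 0.0, -0.001]
contact_force: [-5.7, 0.0, 5.3]
finger_gap: 0.13
grasp_force: 69.0
```

```bash
python3 st.py
```

```text
t 17.0 TCP [ 0.5946 -0.1098  0.0605] pair x,y [-0.1328 -0.0007] rear x 0.0366 under z 0.035 F fwd,left,up [-5.61 -0.81] 5.34 yaw -8.5 tilt [-0.0029  0.0004] T [0.11 0.85 0.01]
```

Call:
{"fn": "send_rows", "kwargs": {"increments": [[[0.001,-0.0001,0,0,0,0],[0.001,-0.0002,0,0,0,0],[0,0,0,0,0,0],[0,0,0,0,0,0]]]}}

```text
time_s: 17.4
ee_pos: [0.5976, -0.1102, 0.0605]
orientation: [0.074, 0.997, -0.0, -0.0]
contact_force: [-3.4, 0.2, 2.6]
finger_gap: 0.13
grasp_force: 69.0
```

```bash
python3 st.py
```

```text
t 17.4 TCP [ 0.5976 -0.1102  0.0605] pair x,y [-0.1297 -0.0007] rear x 0.0397 under z 0.035 F fwd,left,up [-3.42 -0.35] 2.62 yaw -8.5 tilt [-0.0006  0.    ] T [ 0.09  0.67 -0.03]
```

Call:
{"fn": "send_rows", "kwargs": {"increments": [[[0.001,-0.0002,0,0,0,0],[0,0,0,0,0,0],[0,0,0,0,0,0]]]}}

```text
time_s: 17.7
ee_pos: [0.5977, -0.1102, 0.0605]
orientation: [0.074, 0.997, 0.0, -0.001]
contact_force: [-5.4, 1.0, 4.7]
finger_gap: 0.13
grasp_force: 69.1
```

```bash
python3 st.py
```

```text
t 17.7 TCP [ 0.5977 -0.1102  0.0605] pair x,y [-0.1296 -0.0007] rear x 0.0398 under z 0.035 F fwd,left,up [-5.53  0.21] 4.75 yaw -8.5 tilt [-0.0026  0.0004] T [0.19 0.96 0.01]
```

Call:
{"fn": "send_rows", "kwargs": {"increments": [[[0.001,-0.0001,0,0,0,0],[0,0,0,0,0,0],[0,0,0,0,0,0]]]}}

```text
time_s: 18.0
ee_pos: [0.5977, -0.1102, 0.0605]
orientation: [0.074, 0.997, 0.0, -0.002]
contact_force: [-8.1, 1.5, 6.2]
finger_gap: 0.127
grasp_force: 69.2
```

```bash
python3 st.py
```

```text
t 18.0 TCP [ 0.5977 -0.1102  0.0605] pair x,y [-0.1296 -0.0007] rear x 0.0398 under z 0.035 F fwd,left,up [-8.26  0.28] 6.25 yaw -8.5 tilt [-0.0047  0.0007] T [0.21 1.2  0.01]
```

The board is home at the stop (TCP stopped, force rising to 8 N after the clip's hump). Ease off and release.

Call:
{"fn": "send_rows", "kwargs": {"increments": [[[-0.001,0.0001,0.0001,0,0,0],[-0.0004,0.0001,0.0001,0,0,0],[0,0,0,0,0,0],[0,0,0,0,0,0]]]}}

```text
time_s: 18.4
ee_pos: [0.5977, -0.1102, 0.0605]
orientation: [0.074, 0.997, 0.0, -0.001]
contact_force: [-4.3, -0.5, 2.1]
finger_gap: 0.129
grasp_force: 68.6
```

```bash
python3 st.py
```

```text
t 18.4 TCP [ 0.5977 -0.1102  0.0605] pair x,y [-0.1296 -0.0007] rear x 0.0398 under z 0.035 F fwd,left,up [-4.21 -1.17] 2.09 yaw -8.5 tilt [-0.0017  0.0002] T [ 0.19  0.91 -0.01]
```

Call:
{"fn": "send_rows", "kwargs": {"increments": [[[0,0,0,0,0,0],[0,0,0,0,0,0],[0,0,0,0,0,0],[0,0,0,0,0,0],[0,0,0,0,0,0],[0,0,0,0,0,0]]], "gripper": 0.55, "grip_force": 20}}

```text
time_s: 19.0
ee_pos: [0.5986, -0.1104, 0.061]
orientation: [0.074, 0.997, -0.0, 0.0]
contact_force: [0.8, 0.5, 0.0]
finger_gap: 0.546
grasp_force: 0.0
```

```bash
python3 - <<'E'
exec(open('st.py').read())
save('w5.png',camera('wrist')); save('s5.png',cv2.resize(camera('scene')[220:350,210:350],(700,600),interpolation=cv2.INTER_CUBIC))
E
```

```text
t 19.0 TCP [ 0.5986 -0.1104  0.061 ] pair x,y [-0.1287 -0.0007] rear x 0.0407 under z 0.0355 F fwd,left,up [0.68 0.62] 0.0 yaw -8.49 tilt [ 0.0006 -0.0002] T [0.08 0.06 0.01]
```

View pics/s5.png

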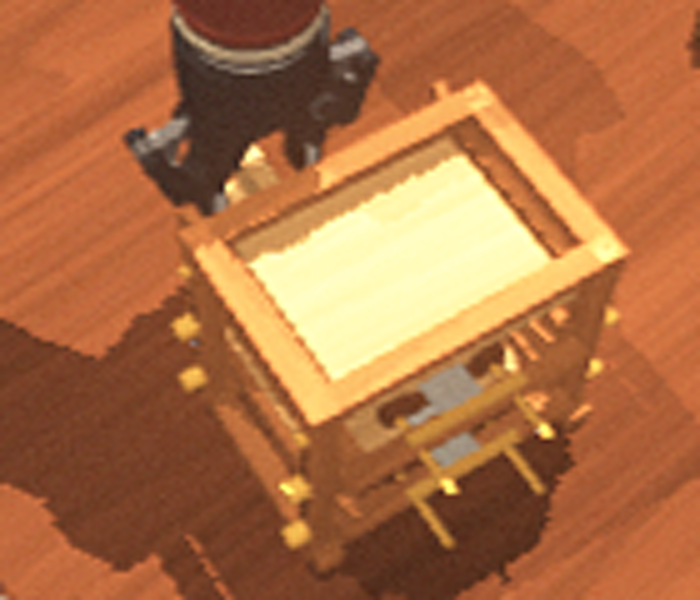

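The fin stands free between the open fingers (crop 255,165), with the rack and sheet undisturbed. Retreat straight up, then back.

Call:
{"fn": "send_rows", "kwargs": {"increments": [[[0,0,0.005,0,0,0],[-0.001,0,0.01,0,0,0],[-0.002,0,0.015,0,0,0],[-0.005,0.001,0.02,0,0,0],[-0.01,0.002,0.025,0,0,0],[-0.02,0.003,0.03,0,0,0],[-0.02,0.003,0.04,0,0,0],[-0.02,0.003,0.04,0,0,0],[-0.02,0.003,0.02,0,0,0],[0,0,0,0,0,0],[0,0,0,0,0,0],[0,0,0,0,0,0]]]}}

```text
time_s: 20.3
ee_pos: [0.5004, -0.0953, 0.2653]
orientation: [0.074, 0.997, 0.0, -0.0]
contact_force: [-0.3, 0.4, -0.3]
finger_gap: 0.553
grasp_force: 0.0
```

```bash
python3 - <<'E'
exec(open('st.py').read())
im=camera('wrist'); c=cam('wrist'); save('w6.png',im)
P=[[*(ce+Rz@[.0398-.165+x,-.0007+yy]),.077] for x,yy in ((-.02,.006),(-.02,-.006),(.02,.006),(.02,-.006))]
v=im.copy()
for u in proj(c,P): print(u); cv2.circle(v,tuple(int(q) for q in u),1,(255,0,0),-1)
save('w6m.png',v)
E
```

```text
t 20.3 TCP [ 0.5004 -0.0953  0.2653] pair x,y [-0.228  -0.0003] rear x -0.0586 under z 0.2398 F fwd,left,up [-0.39  0.3 ] -0.32 yaw -8.49 tilt [-0.001   0.0001] T [ 0.01 -0.01 -0.01]
[282.25917052 260.99874699]
[272.11965637 261.00219004]
[282.13866079 291.06697929]
[272.30210508 291.07012163]
```

View pics/w6m.png

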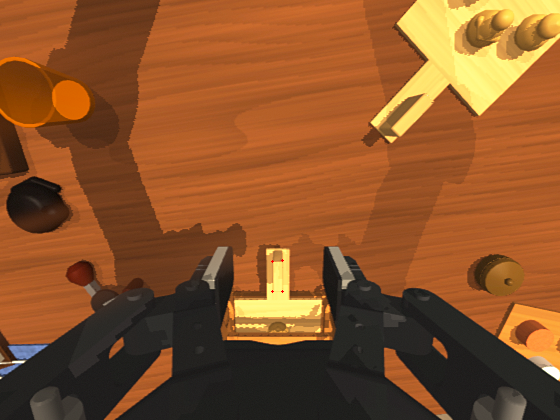

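The grip is exactly where it was left (red dots at (277,261–291)), straight and home, and everything else is in place.

```bash
python3 -c "
from cell import *
print(hand_in())"
```

```text
the job is handed in; nothing more can be done
None
```

The small tan drying board is on the lowest runners, pushed under the clip to the stop with about 8 N, and released; nothing else looked disturbed in the last pictures, and the job is handed in, though the hand-in gave no verdict.

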